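Bench-test a brake master cylinder: press its lever to the stop

ROBOT

A 7-joint arm with a two-finger parallel gripper is mounted at the origin on the work surface. World frame = base frame: x ahead of the robot, y to its left, z up, the work surface at z = 0. Lengths are in m, angles in rad, forces in N, time in s.
With the tool pointing down it reaches from about 0.35 to 0.775 m from the base axis. Payload 3.1 kg.
Tool frame: the origin (TCP) lies at the very end of the fingers, on their centre line; the grasp point (between the pads) lies 19 mm behind it; z points along the fingers, y is the line along which they close (so a half turn about z gives the same grasp; the last joint's range is limited). The gripper opens to 85 mm and grips with 20 to 120 N. Pads are 22 mm wide; open, the fingers measure 114 mm over their backs; the gripper's body (76 mm by 85 mm) begins 54 mm behind the grasp point. The pads swing forward as they close: fully open they stand 13 mm farther back than shut.
Start: joints at [1.069, 0.311, 0.014, 1.512, -0.004, 1.319, -0.027], TCP at [0.244, -0.493, 0.231] pointing down, gripper open.
Joint ranges: [-2.7, 2.7], [-0.3, 1.91], [-1.27, 1.3], [0.12, 2.57], [-1.44, 4.58], [0.2, 2.03], [-3.05, 3.05]. Speed limits (rad/s): [2.79, 2.79, 3.14, 3.14, 3.14, 3.14, 3.14].

INTERFACE

Orientations are given as a unit quaternion [w, x, y, z].
In Python, from cell import manip, read_camera, camera_params, order gives the robot as it stands.
- The arm moves only by the tool step_arm, never from a script. Its argument "steps" is a list that holds one entry, the list of rows, each a list of 7 numbers: the shift along the tool's x, y, z in mm, then the turn, a rotation vector about the tool's x, y, z in rad, then the closure, from 0 (fully open) to 1 (shut). A call has exactly 5 rows; each row is the pose to reach, as a shift and turn from the pose commanded when the call began, along the tool's axes at that moment; what a row does not reach only later rows make up. A row lasts 1/12 s, in which the tool goes at most 41.7 mm and 7.16 degrees, less where a joint would pass 70% of its speed; a pose out of reach is approached as far as the arm can. A call with a gripper value outside its range is refused whole. The fingers move at their own pace and stop on an object; "newtons" is the grip in N (left out, the last holds). Time passes only in rows, so rows that repeat a pose let the fingers close, or fill a call up. It gives the time, the measured TCP pose, the force, the opening and the grip force at its end, in the units of the state.
- manip.observe(): the state, without advancing time (a new reading comes with each control period).
- read_camera(name): name is "side" or "top"; returns (picture, depth): 480x640x3 uint8, blue, green, red; 480x640 float32, m along the optical axis (not along the pixel's ray), 0 where there is no reading.
- camera_params(name): a dict with "vfov" (degrees; the focal length in pixels is half the picture's height over the tangent of half this angle, whatever the lens; pixels are square), "cx", "cy" (the principal point, pixels), "dist" ([k1, k2, p1, p2, k3] as OpenCV has them; the pictures are not rectified), "camera_from_world" (4x4, takes a point from world to camera coordinates). Camera axes: x right, y down, z forward; pixel columns grow to the right and rows downward; lengths in m; the calibration is good to about 2 mm. A picture is of the moment at which its call begins. camera_params takes no time and is no camera call.
- order.close_job(): hands the job in; it is judged then, once.
The state is a dict: "time_s": time; "qpos": joint angles; "qvel": joint speeds; "joint_torque": joint torques, N m; "eef_pos": TCP position; "tcp_rot": TCP orientation; "contact_force": force on the tool from outside, world axes, zero at the start; "wrist_torque": the same for the moment, N m; "finger_gap": finger opening in m; "finger_force": force on a finger pad.
Only numpy, scipy, OpenCV 4.12 (cv2) and the standard library are available. Lean on these libraries where they do the work, as an engineer would, in place of code of your own. Each camera call takes 0.05 s, during which the arm holds its last target. There are 200 camera calls.

TASK

The rebuilt brake master cylinder is clamped on a handlebar in the vise with its outlet plugged: with the backs of the fingers, on the lever's outer face, press the brake lever in until it comes up firm short of the bar, and keep it pressed firmly there for three seconds to see that it does not sink. Then ease the lever all the way out again under control, do not let it snap back, and move clear. Push only: do not reach round, pinch or hook the lever from behind, do not touch the rubber grip, do not strain the lever, and leave everything else on the bench where it is.

Things in the scene. Friction and masses are not known exactly. Their poses are not given: they have to be found in the camera images.
- brake_lever (a joint): bright aluminium brake lever of a black motorcycle master cylinder. rad: 0 = at rest, fully out; grows as it is pressed towards the handlebar; 0.24 = firm stop (outlet plugged), the blade still about 30 mm clear of the grip. A spring returns it: at lever_face it takes 2 to 3 N to start it and about 5 N to reach the stop; a firm hold there is 8 to 30 N.
- lever_face (a point): middle of the lever's finger zone, on the front face of the blade (turned away from the bar), 70 to 90 mm above the bench; rides with the lever. x straight out of the face, y along the blade to the pivot, z up (tilted up to 0.12 rad). The blade is 10 mm thick, 14 mm high here and clear 25 mm either way along y. It moves 26 mm towards the bar from rest to stop.
- lever_pivot (a point): the lever's pivot axis, 42 mm behind lever_face along its x and 105 mm along its +y; axes as lever_face, the pivot axis being z. Seen from above, the lever turns clockwise about it when it is pressed in.
- lever_ball (a point): centre of the 18 mm ball at the free end of the lever, 158 mm from the pivot along the lever's -y.
- lever_back: the rear face of the lever's blade, the one that looks at the handlebar (3 mm layer, same metal); its origin is on the pivot. A lever pinched or hooked from behind is touched here.
- grip: black ribbed rubber grip on the handlebar, 32 mm in diameter and 122 mm long, bar axis 80 mm above the bench; its origin is on the bar axis at the inner end of the grip, the grip runs along its -y. x points from the bar to the side where the lever is. Fixed.
- grip_mid (a point): middle of the grip, on the bar axis; axes as the grip.
- vise: blue machine vise, 225 x 150 mm, 90 mm high, fixed, holding a 22 mm handlebar level. Origin at the centre of its underside; the bar runs along its y, 80 mm up, to 318 mm on the -y side. Master cylinder, reservoir (top 130 mm up) and pivot are 65 to 165 mm along -y, then lever and grip, the lever on the +x side of the bar: lever_face at rest is near [0.082, -0.260, 0.080] m.
- fluid_bottle: closed white plastic fluid bottle with yellow label and red cap, 54 mm across, 125 mm tall, standing ahead of the reservoir, some 170 mm from the bar's axis; origin at the centre of its underside. Bystander, loose.
- spanner: steel spanner, 160 mm long, lying on the bench just ahead of the vise; origin at its underside. Bystander, loose.
- screwdriver: screwdriver, 200 mm long, lying ahead of the vise, beyond the spanner; origin at its underside. Bystander, loose.
- parts_dish: shallow steel dish, 92 mm across and 22 mm high, with the old piston and seals in it, off the outer end of the handlebar; origin at the centre of its underside. Bystander, loose.
- bevel_jig: knife bevel jig: dark steel angle plate 90 x 110 mm with a black star knob 80 mm up on a spring screw, standing beyond the outer end of the handlebar; origin at the centre of its underside. Bystander, loose.
- knife_blank: flat steel knife blank, 210 x 32 x 4 mm, lying off the outer end of the handlebar; origin at its underside. Bystander, loose.

How it is judged:
On the way:
1. the lever is pressed to its firm stop (within 0.03 rad) by the fingers (pushing with over 3 N) and kept there for two seconds on end (value of joint brake_lever above 0.21 rad and contact force between the fingers and brake_lever above 3 N), for 2 s.
At the end, for the whole second after the job is handed in: After the press, the lever is back at rest (within 0.02 rad) and nothing touches it; every loose thing is within 15 mm of where it began (value of joint brake_lever below 0.02 rad and contact force between the fingers and brake_lever below 0.1 N and distance of each of fluid_bottle, spanner, screwdriver, parts_dish, bevel_jig, knife_blank from where it was at the start of the episode below 0.015 m).
It fails at once if the lever snaps back (faster than 4 rad/s) (velocity of joint brake_lever below -4 rad/s).
It fails at once if the lever is strained: pushed with more than 60 N (contact force between the fingers and brake_lever above 60 N).
It fails at once if the lever is pinched, hooked or straddled by the jaws (its rear face is touched, or it is pushed while it stands between the fingers), not pressed with their outside (contact force between the fingers and lever_back above 1 N or (contact force between the fingers and brake_lever above 1 N and x of the grasp point in the frame of lever_face below -0.012 m)).
It fails at once if the fingers touch the rubber grip (contact force between the fingers and grip above 2 N).
It fails at once if a bystander is moved by more than 20 mm, lifted or knocked over (distance of any of fluid_bottle, spanner, screwdriver, parts_dish, bevel_jig, knife_blank from where it was at the start of the episode above 0.02 m or angle between fluid_bottle's own z axis and vertical above 0.3 rad).
It also fails if it takes over 48 s, if anything falls off the work surface, if the arm or the gripper's body presses on something with over 40 N, if the wrist force passes 120 N, or if a joint passes its speed limit or range.

## Working session

There is one attempt and no reset: what is moved stays moved. The work goes in short steps, Python scripts to look and compute and a tool call to move; the robot and the scene stay as the last step left them, time stands still between calls to the robot, and variables do not carry over. Pictures are saved under pics/ and viewed, at most 10 in all, crops included, and the job is handed in when it is done.

Besides the shell and the picture viewer there is one more tool, called after "Call:" as name([rows], argument=value, ...), one row to a line, values as JSON. step_arm: Moves the arm, as the interface text tells. Its arguments: {"type":"object","properties":{"steps":{"type":"array","items":{"type":"array","items":{"type":"array","items":{"type":"number"}}}},"newtons":{"type":"number"}},"required":["steps"]}

```bash
mkdir -p pics; cat > h.py <<'E'
import numpy as np, cv2
from cell import manip, read_camera, camera_params, order
def snap(n):
    im,d=read_camera(n); np.savez(f'{n}.npz',im=im,d=d); return im,d
def world(n,u,v,d=None,z=None):
    p=camera_params(n); f=240/np.tan(np.radians(p['vfov'])/2)
    K=np.array([[f,0,p['cx']],[0,f,p['cy']],[0,0,1]])
    x,y=cv2.undistortPoints(np.array([[[u,v]]],float),K,np.array(p['dist']))[0,0]
    T=np.linalg.inv(np.array(p['camera_from_world']))
    r=T[:3,:3]@np.array([x,y,1]);o=T[:3,3]
    if z is not None: return o+r*(z-o[2])/r[2]
    return o+r*d
E
python3 - <<'E'
from h import *
for n in('top','side'):
    im,d=snap(n); cv2.imwrite(f'pics/{n}0.png',im)
    p=camera_params(n);print(n,np.round(np.linalg.inv(np.array(p['camera_from_world'])),2).tolist(),p['vfov'])
s=manip.observe();print(s['time_s'],s['eef_pos'],s['tcp_rot'],s['contact_force'],s['finger_gap'])
E
```

```text
top [[0.02, -0.98, 0.18, 0.35], [-1.0, -0.02, 0.02, -0.09], [-0.02, -0.18, -0.98, 1.24], [0.0, 0.0, 0.0, 1.0]] 50.46950264634858
side [[-0.98, -0.16, 0.14, 0.41], [-0.21, 0.69, -0.69, 0.75], [0.02, -0.71, -0.71, 0.92], [0.0, 0.0, 0.0, 1.0]] 46.85286201132615
0.1 [ 0.24377533 -0.49229419  0.2303282 ] [-1.01193683e-03  9.73684933e-01  2.27895912e-01 -2.82665519e-04] [ 0.5810275  -0.87020349  0.26515604] 0.08523394904198336
```

View pics/top0.png

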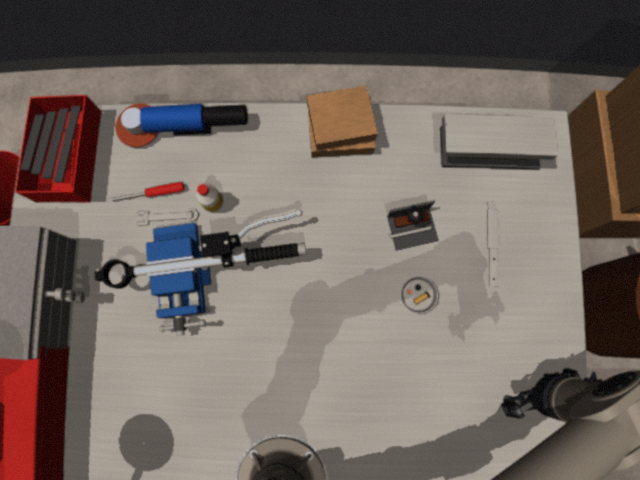

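View pics/side0.png

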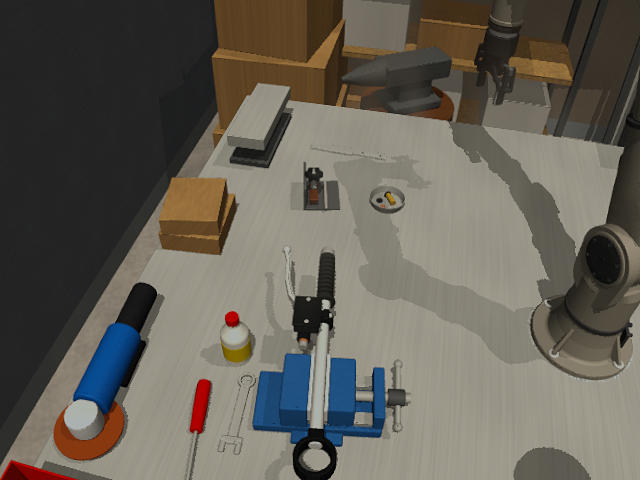

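The top view shows the vise at about (180,270). The bar runs right to the grip end at (303,250), and the lever lies above it (+x side) with its ball at (299,212) and its pivot near (235,240). The bottle is at (208,195), the jig at (412,225) and the dish at (419,295). I'll enlarge the lever.

```bash
python3 - <<'E'
from h import *
a=np.load('top.npz')['im'][190:280,190:320]; b=np.load('side.npz')['im'][235:345,265:350]
A=cv2.resize(a,None,fx=6,fy=6,interpolation=2); cv2.imwrite('pics/c1.png',A)
B=cv2.resize(b,None,fx=5,fy=5,interpolation=2); cv2.imwrite('pics/c2.png',B)
D=np.load('top.npz')['d']
for u,v in [(299,212),(290,214),(280,215),(270,217),(260,221),(250,228),(240,236),(250,254),(275,252),(295,250),(160,268),(204,190),(432,208),(415,218),(180,270)]:
    dd=D[v-1:v+2,u-1:u+2]; print(u,v,np.round(world('top',u,v,d=D[v,u]),3),np.round(world('top',u,v,z=.08),3), np.round(dd.min(),3))
E
```

```text
299 212 [ 0.63  -0.032  0.091] [ 0.632 -0.032  0.08 ] 1.182
290 214 [ 0.346 -0.089  1.244] [ 0.627 -0.011  0.08 ] 0.0
280 215 [ 0.644  0.02  -0.002] [0.624 0.013 0.08 ] 1.186
270 217 [ 0.638  0.045 -0.002] [0.619 0.036 0.08 ] 1.185
260 221 [0.607 0.058 0.09 ] [0.609 0.059 0.08 ] 1.184
250 228 [0.591 0.081 0.087] [0.592 0.082 0.08 ] 1.185
240 236 [0.571 0.104 0.086] [0.572 0.105 0.08 ] 1.181
250 254 [0.528 0.077 0.096] [0.53 0.08 0.08] 1.16
275 252 [0.533 0.02  0.097] [0.536 0.021 0.08 ] 1.16
295 250 [ 0.539 -0.026  0.097] [ 0.541 -0.025  0.08 ] 1.162
160 268 [0.492 0.289 0.087] [0.493 0.291 0.08 ] 1.163
204 190 [0.67  0.186 0.127] [0.683 0.198 0.08 ] 1.161
432 208 [ 0.667 -0.363  0.003] [ 0.647 -0.346  0.08 ] 1.27
415 218 [ 0.622 -0.305  0.08 ] [ 0.622 -0.305  0.08 ] 1.187
180 270 [0.488 0.24  0.091] [0.489 0.243 0.08 ] 1.161
```

View pics/c1.png

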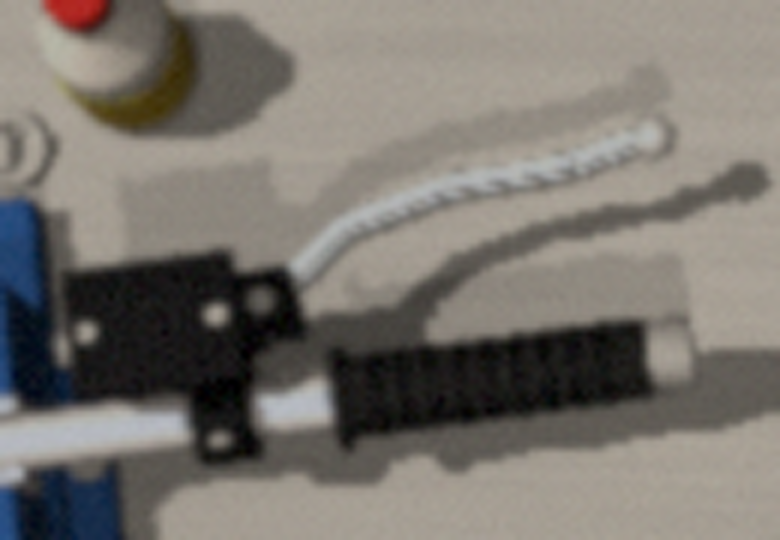

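View pics/c2.png

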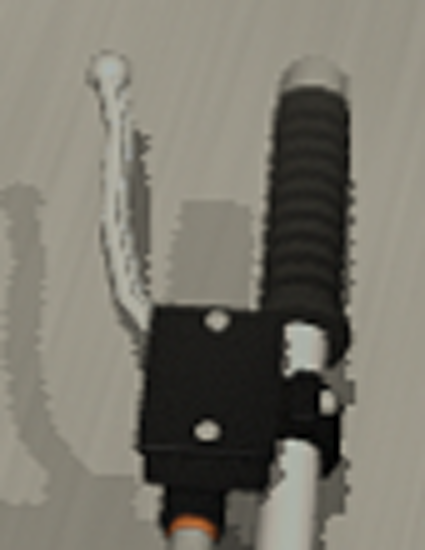

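```bash
python3 - <<'E'
from h import *
W=lambda u,v,z:world('top',190+u/6,190+v/6,z=z)
piv=W(262,300,.095);ball=W(655,135,.082);g0=W(340,400,.08);g1=W(672,353,.08);b0=W(0,442,.08)
for n in('piv','ball','g0','g1','b0'):print(n,np.round(globals()[n],3))
u=(b0-g1)[:2];u/=np.linalg.norm(u);y=np.array([*u,0]);x=np.array([u[1],-u[0],0]);print('y',y,'x',x,'ang',np.arctan2(x[1],x[0]))
for p in (piv,ball):print('rel bar x',(p-g1)@x,'y',(p-g1)@y)
print((ball-piv)@y, 'face',piv+.042*x-.105*y, 'outer edge blade at mid:')
for p in [(300,270),(345,222),(400,195),(460,180),(480,172),(540,165),(600,152)]:
    q=W(*p,.085);print(p,np.round(q,3),np.round([(q-piv)@x,(q-piv)@y],3))
D=np.load('top.npz')['d']
for u0,v0 in [(266,218),(268,219),(271,219),(274,218),(277,218),(284,216)]:print(np.round(world('top',u0,v0,d=D[v0,u0]),3))
E
```

```text
piv [0.56  0.117 0.095]
ball [ 0.63  -0.032  0.082]
g0 [0.524 0.087 0.08 ]
g1 [ 0.544 -0.041  0.08 ]
b0 [0.505 0.22  0.08 ]
y [-0.15040981  0.98862373  0.        ] x [0.98862373 0.15040981 0.        ] ang 0.15098278850301877
rel bar x 0.03897280133025002 y 0.15371904358430374
rel bar x 0.08636087002762632 y -0.0044178357134994645
-0.15813687929780323 face [0.61717532 0.01928079 0.095     ] outer edge blade at mid:
(300, 270) [0.574 0.104 0.085] [ 0.012 -0.014]
(345, 222) [0.593 0.087 0.085] [ 0.029 -0.034]
(400, 195) [0.604 0.066 0.085] [ 0.036 -0.057]
(460, 180) [0.611 0.043 0.085] [ 0.039 -0.08 ]
(480, 172) [0.614 0.035 0.085] [ 0.041 -0.089]
(540, 165) [0.617 0.012 0.085] [ 0.041 -0.112]
(600, 152) [ 0.623 -0.011  0.085] [ 0.043 -0.136]
[0.634 0.054 0.006]
[0.612 0.039 0.091]
[0.612 0.033 0.089]
[0.615 0.026 0.088]
[0.614 0.018 0.091]
[0.62  0.003 0.087]
```

The geometry agrees: pivot to ball is 158 mm, the bar axis is at z≈0.08, and lever yaw is 0.151 rad. That puts lever_face at about (0.617, 0.019, 0.083). I'll approach from the front with the fingers shut and the tool's y axis along the lever's x.

```bash
cat >> h.py <<'E'
from scipy.spatial.transform import Rotation as R
PIV=np.array([.560,.117]);YAW=0.151
def target(th,off,z,yl=0):
    "TCP with finger-axis 'off' m in front of the face at lever angle th"
    a=YAW-th; x=np.array([np.cos(a),np.sin(a)]);y=np.array([-x[1],x[0]])
    p=PIV+(.042+off)*x+(-.105+yl)*y
    X=[-np.sin(a),np.cos(a),0];Y=[np.cos(a),np.sin(a),0]
    return np.array([*p,z]),R.from_matrix(np.array([X,Y,[0,0,-1]]).T)
def rel(p,r,p0=None,r0=None):
    s=manip.observe(); q=s['tcp_rot']
    p0=np.array(s['eef_pos']) if p0 is None else p0
    r0=R.from_quat([q[1],q[2],q[3],q[0]]) if r0 is None else r0
    return np.round(r0.inv().apply(p-p0)*1000,1),np.round((r0.inv()*r).as_rotvec(),4)
E
python3 - <<'E'
from h import *
print(target(0,.05,.2)[0],rel(*target(0,.05,.2)))
E
```

```text
[0.66674796 0.02703405 0.2       ] (array([ 609.5, -277.6,   30.9]), array([-1.900e-03, -1.200e-03, -1.262e+00]))
```

Call:
step_arm([
  [[30,-14,0,0,0,0,1],[66,-30,0,0,0,0,1],[102,-46,0,0,0,0,1],[138,-63,0,0,0,0,1],[174,-79,0,0,0,0,1]],
], newtons=40)

```text
time_s: 0.52
eef_pos: [0.3655, -0.343, 0.2309]
tcp_rot: [-0.0, 0.974, 0.228, -0.0]
contact_force: [0.3, 0.3, 0.0]
finger_gap: 0.0255
finger_force: 0.0
```

Call:
step_arm([
  [[36,-16,0,0,0,0,1],[72,-33,0,0,0,0,1],[108,-49,0,0,0,0,1],[144,-66,0,0,0,0,1],[180,-82,0,0,0,0,1]],
])

```text
time_s: 0.93
eef_pos: [0.4904, -0.1896, 0.2309]
tcp_rot: [-0.0, 0.974, 0.228, -0.0]
contact_force: [-0.3, -0.5, 0.2]
finger_gap: -0.0001
finger_force: 0.0
```

Call:
step_arm([
  [[36,-16,6,0,0,0,1],[72,-33,12,0,0,0,1],[108,-49,18,0,0,0,1],[144,-66,24,0,0,0,1],[180,-82,30,0,0,0,1]],
])

```text
time_s: 1.35
eef_pos: [0.6153, -0.0365, 0.2004]
tcp_rot: [-0.0, 0.974, 0.228, -0.001]
contact_force: [0.7, -0.7, -0.0]
finger_gap: -0.0002
finger_force: 0.0
```

Call:
step_arm([
  [[30,-14,0,0,0,-0.12,1],[60,-28,0,0,0,-0.24,1],[76,-35,0,0,0,-0.36,1],[76,-35,0,0,0,-0.48,1],[76,-35,0,0,0,-0.6,1]],
])

```text
time_s: 1.77
eef_pos: [0.6674, 0.0295, 0.1998]
tcp_rot: [-0.001, 0.86, 0.51, -0.001]
contact_force: [-0.3, -0.1, -0.0]
finger_gap: 0.0005
finger_force: 0.0
```

Call:
step_arm([
  [[0,0,0,0,0,-0.12,1],[0,0,0,0,0,-0.24,1],[0,0,0,0,0,-0.36,1],[0,0,0,0,0,-0.48,1],[0,0,0,0,0,-0.6,1]],
])

```text
time_s: 2.18
eef_pos: [0.6669, 0.0268, 0.2004]
tcp_rot: [-0.0, 0.673, 0.74, -0.001]
contact_force: [0.1, -0.1, 0.2]
finger_gap: 0.0003
finger_force: 0.0
```

```bash
python3 - <<'E'
from h import *
s=manip.observe();print(s['time_s'],s['eef_pos'],s['finger_gap'],s['contact_force'],np.round(s['qpos'],2))
print(rel(*target(0,.05,.066)))
E
```

```text
2.1833 [0.66694873 0.02676304 0.20037604] 0.0002822269816838754 [ 0.120831   -0.11060392  0.2030236 ] [ 0.23  0.63 -0.54  1.17  0.31  1.41 -0.17]
(array([  0.3,   0. , 134.4]), array([-0.0017,  0.0001, -0.056 ]))
```

Call:
step_arm([
  [[0,0,30,0,0,-0.056,1],[0,0,60,0,0,-0.056,1],[0,0,90,0,0,-0.056,1],[0,0,115,0,0,-0.056,1],[0,0,134,0,0,-0.056,1]],
])

```text
time_s: 2.6
eef_pos: [0.6652, 0.0263, 0.0635]
tcp_rot: [-0.002, 0.654, 0.756, -0.002]
contact_force: [0.0, 0.2, -0.1]
finger_gap: -0.0001
finger_force: 0.0
```

Call:
step_arm([
  [[0,-4,0,0,0,0,1],[0,-8,0,0,0,0,1],[0,-12,0,0,0,0,1],[0,-16,0,0,0,0,1],[0,-20,0,0,0,0,1]],
])

```text
time_s: 3.02
eef_pos: [0.6484, 0.0243, 0.0694]
tcp_rot: [0.001, 0.654, 0.756, 0.001]
contact_force: [0.2, 0.1, 0.9]
finger_gap: -0.0002
finger_force: 0.0
```

```bash
python3 - <<'E'
from h import *
s=manip.observe();print(s['time_s'],s['eef_pos'],s['contact_force'])
print(rel(*target(0,.03,.066)))
a=snap('top')[0][170:280,220:350];b=snap('side')[0][200:340,240:360]
A=cv2.resize(a,(520,440),interpolation=2);B=cv2.resize(b,(280,440*280//327),interpolation=2)
o=np.zeros((440,800,3),np.uint8);o[:,:520]=A;o[:B.shape[0],520:]=B
cv2.imwrite('pics/c3.png',o)
E
```

```text
3.0167 [0.64838434 0.02429245 0.06939959] [0.19519235 0.07150641 0.87525566]
(array([-0.1, -1.4,  3.4]), array([ 0.0035,  0.0004, -0.0059]))
```

View pics/c3.png

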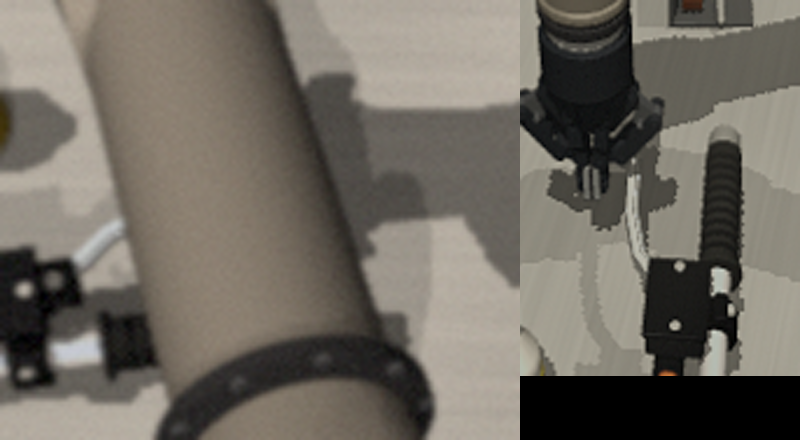

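The side crop shows the shut fingers standing in front of the blade near its middle, at about (590,185). The finger knuckles bulge out higher up, at about (655,120), so I'll check their clearance over the blade and grip from depth.

```bash
python3 - <<'E'
from h import *
d=np.load('side.npz')['d']; p,r=target(0,.03,.066)
s=manip.observe()['eef_pos']; L=[]
a=YAW;x=np.array([np.cos(a),np.sin(a)])
for v in range(195,290):
    for u in range(240,320):
        if d[v,u]>0:
            w=world('side',u,v,d=d[v,u]); e=w[:2]-np.array(s[:2])
            if abs(e@[-x[1],x[0]])<.03 and w[2]>.055: L.append([e@x,w[2],u,v])
L=np.array(L)
for z in np.arange(.06,.2,.01):
    m=L[(L[:,1]>=z)&(L[:,1]<z+.01)]
    if len(m):print(round(z,2),len(m),np.round(np.sort(m[:,0]),3)[[0,len(m)//20,len(m)//2,-1]])
E
```

```text
Traceback (most recent call last):
  File "h.py", line 6, in world
    p=camera_params(n); f=240/np.tan(np.radians(p['vfov'])/2)
ValueError: time passes only in moves, steps and waits
```

```bash
sed -i 's/^def snap/import functools\ncamera_params=functools.lru_cache(camera_params)\ndef snap/' h.py; python3 - <<'E'
from h import *
d=np.load('side.npz')['d']
s=manip.observe()['eef_pos']; L=[]
a=YAW;x=np.array([np.cos(a),np.sin(a)])
for v in range(195,290):
    for u in range(240,320):
        if d[v,u]>0:
            w=world('side',u,v,d=d[v,u]); e=w[:2]-np.array(s[:2])
            if abs(e@[-x[1],x[0]])<.03 and w[2]>.055: L.append([e@x,w[2],u,v])
L=np.array(L)
for z in np.arange(.06,.2,.01):
    m=L[(L[:,1]>=z)&(L[:,1]<z+.01)]
    if len(m):print(round(z,2),len(m),np.round(np.sort(m[:,0]),3)[[0,len(m)//20,len(m)//2,-1]])
print(rel(*target(0,.02,.068)))
E
```

```text
0.07 19 [-0.01  -0.01   0.002  0.012]
0.08 145 [-0.099 -0.097 -0.034  0.015]
0.09 78 [-0.099 -0.098 -0.009  0.016]
0.1 48 [-0.013 -0.011  0.002  0.015]
0.11 86 [-0.03  -0.02   0.004  0.036]
0.12 194 [-0.036 -0.03  -0.002  0.041]
0.13 126 [-0.046 -0.04   0.006  0.05 ]
0.14 164 [-0.054 -0.046  0.007  0.057]
0.15 206 [-0.06  -0.056 -0.002  0.057]
0.16 253 [-0.06  -0.057 -0.009  0.06 ]
0.17 191 [-0.046 -0.04  -0.007  0.05 ]
0.18 69 [-0.041 -0.04  -0.028  0.043]
0.19 15 [-0.036 -0.036 -0.034  0.038]
0.2 52 [-0.036 -0.035 -0.026  0.037]
(array([  0.1, -10.6,   0.8]), array([ 0.0017,  0.0007, -0.006 ]))
```

Call:
step_arm([
  [[0,-2,0,0,0,0,1],[0,-4,0,0,0,0,1],[0,-6,0,0,0,0,1],[0,-8,0,0,0,0,1],[0,-10,0,0,0,0,1]],
])

```text
time_s: 3.53
eef_pos: [0.6374, 0.0226, 0.0672]
tcp_rot: [-0.0, 0.654, 0.757, -0.0]
contact_force: [-0.5, 0.9, 0.1]
finger_gap: -0.0002
finger_force: 0.0
```

```bash
python3 - <<'E'
from h import *
s=manip.observe();print(s['time_s'],s['eef_pos'],s['contact_force'],rel(*target(0,.02,.068)))
p0,r0=target(0,.02,.068)
for th in np.arange(0,.29,.04):print(round(th,2),rel(*target(th,.0145,.068),p0,r0))
E
```

```text
3.5333 [0.63744386 0.02261837 0.06720776] [-0.47453535  0.88979801  0.0831657 ] (array([-0. , -0.4, -0.8]), array([-0.0001,  0.    , -0.0059]))
0.0 (array([ 0. , -5.5,  0. ]), array([0., 0., 0.]))
0.04 (array([-2.2, -9.7,  0. ]), array([0.  , 0.  , 0.04]))
0.08 (array([ -4.2, -14.1,   0. ]), array([0.  , 0.  , 0.08]))
0.12 (array([ -6. , -18.5,   0. ]), array([0.  , 0.  , 0.12]))
0.16 (array([ -7.7, -23. ,   0. ]), array([0.  , 0.  , 0.16]))
0.2 (array([ -9.1, -27.5,   0. ]), array([0. , 0. , 0.2]))
0.24 (array([-10.4, -32.1,   0. ]), array([0.  , 0.  , 0.24]))
0.28 (array([-11.5, -36.7,   0. ]), array([0.  , 0.  , 0.28]))
```

Call:
step_arm([
  [[0,-3,0,0,0,0,1],[0,-5.5,0,0,0,0,1],[-2.2,-9.7,0,0,0,0.04,1],[-4.2,-14.1,0,0,0,0.08,1],[-6,-18.5,0,0,0,0.12,1]],
])

```text
time_s: 3.95
eef_pos: [0.6213, 0.0146, 0.0674]
tcp_rot: [0.001, 0.699, 0.715, 0.002]
contact_force: [1.9, 1.1, -2.3]
finger_gap: -0.0004
finger_force: 1.5
```

Call:
step_arm([
  [[-1.1,-2.1,0,0,0,0.02,1],[-2.2,-4.2,0,0,0,0.04,1],[-3.2,-6.4,0,0,0,0.06,1],[-4.2,-8.6,0,0,0,0.08,1],[-4.2,-8.6,0,0,0,0.08,1]],
])

```text
time_s: 4.37
eef_pos: [0.6118, 0.0095, 0.0674]
tcp_rot: [0.0, 0.727, 0.687, 0.0]
contact_force: [3.4, 0.4, -2.5]
finger_gap: 0.0002
finger_force: 1.7
```

```bash
python3 - <<'E'
from h import *
s=manip.observe();a=YAW-.2;f=np.array(s['contact_force']);print(s['time_s'],s['eef_pos'],f,f[:2]@[np.cos(a),np.sin(a)],rel(*target(.2,.0145,.068)),rel(*target(.24,.0145,.068)))
b=snap('side')[0][200:320,240:360]
cv2.imwrite('pics/c4.png',cv2.resize(b,(600,600),interpolation=2))
E
```

```text
4.3667 [0.61182693 0.00947969 0.06741806] [ 3.37589573  0.42138542 -2.5103491 ] 3.3512041496079847 (array([-0.2, -0.5, -0.6]), array([ 0.0007,  0.    , -0.0069])) (array([-2.4, -4.8, -0.6]), array([ 0.0007, -0.    ,  0.0331]))
```

View pics/c4.png

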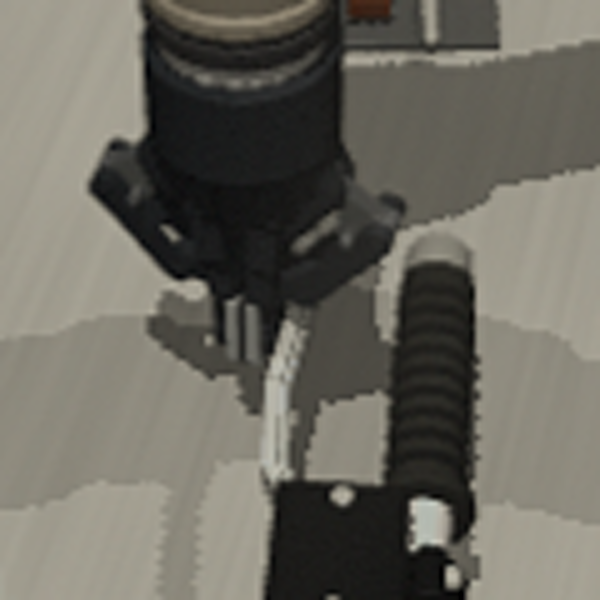

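The fingers' back is on the blade at about (270,345) in the crop. The lever has turned in and stays clear of the grip. I'll press on towards the stop.

Call:
step_arm([
  [[-0.5,-1,0,0,0,0.01,1],[-1,-2,0,0,0,0.02,1],[-1.6,-3.1,0,0,0,0.03,1],[-2.2,-4.2,0,0,0,0.04,1],[-2.2,-4.2,0,0,0,0.04,1]],
])

```text
time_s: 4.83
eef_pos: [0.6073, 0.0075, 0.0673]
tcp_rot: [0.0, 0.74, 0.672, -0.0]
contact_force: [3.7, 0.5, -3.5]
finger_gap: 0.0002
finger_force: 1.9
```

Call:
step_arm([
  [[0,-0.3,0,0,0,0,1],[0,-0.6,0,0,0,0,1],[0,-0.8,0,0,0,0,1],[0,-1,0,0,0,0,1],[0,-1,0,0,0,0,1]],
])

```text
time_s: 5.25
eef_pos: [0.6065, 0.0073, 0.0673]
tcp_rot: [0.0, 0.74, 0.673, -0.0]
contact_force: [4.8, -0.5, -1.9]
finger_gap: -0.0004
finger_force: 2.2
```

Call:
step_arm([
  [[-0.1,-0.3,0,0,0,0,1],[-0.2,-0.6,0,0,0,0,1],[-0.3,-0.9,0,0,0,0,1],[-0.4,-1.2,0,0,0,0,1],[-0.4,-1.2,0,0,0,0,1]],
])

```text
time_s: 5.67
eef_pos: [0.6057, 0.0071, 0.0673]
tcp_rot: [0.0, 0.74, 0.673, 0.0]
contact_force: [5.2, -0.2, -3.9]
finger_gap: 0.0
finger_force: 2.7
```

Call:
step_arm([
  [[-0.1,-0.3,0,0,0,0,1],[-0.2,-0.6,0,0,0,0,1],[-0.3,-0.9,0,0,0,0,1],[-0.4,-1.2,0,0,0,0,1],[-0.4,-1.2,0,0,0,0,1]],
])

```text
time_s: 6.08
eef_pos: [0.6055, 0.007, 0.0674]
tcp_rot: [0.001, 0.74, 0.673, 0.001]
contact_force: [7.8, -1.0, -4.6]
finger_gap: 0.0
finger_force: 3.7
```

Call:
step_arm([
  [[0,-0.5,0,0,0,0,1],[0,-1,0,0,0,0,1],[0,-1.5,0,0,0,0,1],[0,-2,0,0,0,0,1],[0,-2,0,0,0,0,1]],
])

```text
time_s: 6.5
eef_pos: [0.6052, 0.0069, 0.0677]
tcp_rot: [0.002, 0.74, 0.673, 0.003]
contact_force: [10.0, -0.2, -7.3]
finger_gap: -0.0001
finger_force: 5.1
```

Call:
step_arm([
  [[0,-0.5,0,0,0,0,1],[0,-1,0,0,0,0,1],[0,-1.5,0,0,0,0,1],[0,-2,0,0,0,0,1],[0,-2,0,0,0,0,1]],
])

```text
time_s: 6.92
eef_pos: [0.6051, 0.0069, 0.068]
tcp_rot: [0.004, 0.74, 0.672, 0.004]
contact_force: [12.7, -1.1, -8.8]
finger_gap: -0.0002
finger_force: 6.6
```

```bash
python3 - <<'E'
from h import *
s=manip.observe();print(s['time_s'],s['eef_pos'],s['contact_force'],s['finger_force'],rel(*target(.24,.0145,.068)))
im,d=snap('side');b=im[220:320,260:360]
cv2.imwrite('pics/c5.png',cv2.resize(b,(600,600),interpolation=2))
E
```

```text
6.9167 [0.60506151 0.00686299 0.06803125] [12.71516164 -1.0751811  -8.75079634] 6.59994152141735 (array([0.7, 1.8, 0.1]), array([ 0.011 , -0.0014, -0.0067]))
```

View pics/c5.png

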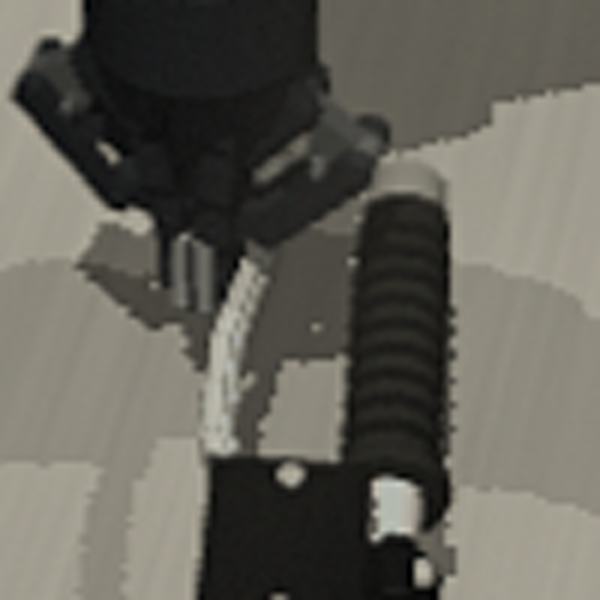

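Progress has stopped at 12.7 N while the target keeps moving in. In the crop the blade, at about (245,300), is one grip diameter (~32 mm) off the grip at (350,300), so this is the firm stop. I'll hold here for more than 3 s.

Call:
step_arm([
  [[0,0,0,0,0,0,1],[0,0,0,0,0,0,1],[0,0,0,0,0,0,1],[0,0,0,0,0,0,1],[0,0,0,0,0,0,1]],
])

```text
time_s: 7.38
eef_pos: [0.605, 0.0069, 0.068]
tcp_rot: [0.004, 0.74, 0.672, 0.004]
contact_force: [13.4, -0.7, -8.5]
finger_gap: 0.0001
finger_force: 6.6
```

Call:
step_arm([
  [[0,0,0,0,0,0,1],[0,0,0,0,0,0,1],[0,0,0,0,0,0,1],[0,0,0,0,0,0,1],[0,0,0,0,0,0,1]],
])

```text
time_s: 7.8
eef_pos: [0.605, 0.0069, 0.068]
tcp_rot: [0.004, 0.74, 0.672, 0.004]
contact_force: [13.1, -0.7, -9.0]
finger_gap: -0.0004
finger_force: 6.6
```

Call:
step_arm([
  [[0,0,0,0,0,0,1],[0,0,0,0,0,0,1],[0,0,0,0,0,0,1],[0,0,0,0,0,0,1],[0,0,0,0,0,0,1]],
])

```text
time_s: 8.22
eef_pos: [0.605, 0.0069, 0.068]
tcp_rot: [0.004, 0.74, 0.672, 0.004]
contact_force: [13.0, -1.0, -8.0]
finger_gap: 0.0001
finger_force: 6.6
```

Call:
step_arm([
  [[0,0,0,0,0,0,1],[0,0,0,0,0,0,1],[0,0,0,0,0,0,1],[0,0,0,0,0,0,1],[0,0,0,0,0,0,1]],
])

```text
time_s: 8.63
eef_pos: [0.6051, 0.0069, 0.068]
tcp_rot: [0.004, 0.74, 0.672, 0.004]
contact_force: [13.5, -0.8, -8.3]
finger_gap: 0.0004
finger_force: 6.6
```

Call:
step_arm([
  [[0,0,0,0,0,0,1],[0,0,0,0,0,0,1],[0,0,0,0,0,0,1],[0,0,0,0,0,0,1],[0,0,0,0,0,0,1]],
])

```text
time_s: 9.05
eef_pos: [0.6051, 0.0069, 0.068]
tcp_rot: [0.004, 0.74, 0.672, 0.004]
contact_force: [13.9, -0.6, -7.9]
finger_gap: 0.0001
finger_force: 6.6
```

Call:
step_arm([
  [[0,0,0,0,0,0,1],[0,0,0,0,0,0,1],[0,0,0,0,0,0,1],[0,0,0,0,0,0,1],[0,0,0,0,0,0,1]],
])

```text
time_s: 9.47
eef_pos: [0.605, 0.0069, 0.068]
tcp_rot: [0.004, 0.74, 0.672, 0.004]
contact_force: [13.4, -1.1, -8.3]
finger_gap: -0.0003
finger_force: 6.6
```

Call:
step_arm([
  [[0,0,0,0,0,0,1],[0,0,0,0,0,0,1],[0,0,0,0,0,0,1],[0,0,0,0,0,0,1],[0,0,0,0,0,0,1]],
])

```text
time_s: 9.88
eef_pos: [0.605, 0.0069, 0.068]
tcp_rot: [0.004, 0.74, 0.672, 0.004]
contact_force: [13.8, -1.2, -9.1]
finger_gap: 0.0
finger_force: 6.6
```

Call:
step_arm([
  [[0,0,0,0,0,0,1],[0,0,0,0,0,0,1],[0,0,0,0,0,0,1],[0,0,0,0,0,0,1],[0,0,0,0,0,0,1]],
])

```text
time_s: 10.3
eef_pos: [0.605, 0.0069, 0.068]
tcp_rot: [0.004, 0.74, 0.672, 0.004]
contact_force: [13.3, -0.8, -9.0]
finger_gap: -0.0001
finger_force: 6.6
```

It held 13 N for more than 3 s with no sink. Now I'll ease it out along the same arc, slowly.

Call:
step_arm([
  [[0.2,1.4,0,0,0,0,1],[0.3,2.8,0,0,0,0,1],[0.5,4.2,0,0,0,0,1],[0.7,5.6,0,0,0,0,1],[0.8,7,0,0,0,0,1]],
])

```text
time_s: 10.72
eef_pos: [0.6074, 0.0075, 0.0676]
tcp_rot: [0.0, 0.74, 0.673, 0.0]
contact_force: [4.2, -0.2, -0.6]
finger_gap: 0.0006
finger_force: 2.1
```

Call:
step_arm([
  [[0.6,1,0,0,0,-0.01,1],[1.1,2.1,0,0,0,-0.02,1],[1.7,3.1,0,0,0,-0.03,1],[2.3,4.2,0,0,0,-0.04,1],[3.5,6.2,0,0,0,-0.06,1]],
])

```text
time_s: 11.13
eef_pos: [0.6136, 0.0105, 0.0676]
tcp_rot: [0.0, 0.719, 0.695, -0.0]
contact_force: [3.6, -0.6, 1.6]
finger_gap: -0.0002
finger_force: 1.9
```

Call:
step_arm([
  [[0.6,1,0,0,0,-0.01,1],[1.1,2.1,0,0,0,-0.02,1],[1.7,3.1,0,0,0,-0.03,1],[2.3,4.2,0,0,0,-0.04,1],[3.5,6.2,0,0,0,-0.06,1]],
])

```text
time_s: 11.55
eef_pos: [0.6198, 0.014, 0.0675]
tcp_rot: [-0.0, 0.698, 0.716, -0.0]
contact_force: [3.5, -1.0, 2.6]
finger_gap: -0.0
finger_force: 1.7
```

Call:
step_arm([
  [[0.6,1,0,0,0,-0.01,1],[1.1,2.1,0,0,0,-0.02,1],[1.7,3.1,0,0,0,-0.03,1],[2.3,4.2,0,0,0,-0.04,1],[3.5,6.2,0,0,0,-0.06,1]],
])

```text
time_s: 11.97
eef_pos: [0.6255, 0.0179, 0.0671]
tcp_rot: [-0.001, 0.676, 0.737, -0.0]
contact_force: [2.9, 0.1, 1.9]
finger_gap: 0.0001
finger_force: 1.3
```

Call:
step_arm([
  [[0.6,1,0,0,0,-0.01,1],[1.1,2.1,0,0,0,-0.02,1],[1.7,3.1,0,0,0,-0.03,1],[2.3,4.2,0,0,0,-0.04,1],[3.5,6.2,0,0,0,-0.06,1]],
])

```text
time_s: 12.38
eef_pos: [0.6312, 0.0219, 0.067]
tcp_rot: [-0.001, 0.653, 0.757, -0.0]
contact_force: [1.2, 0.6, 1.1]
finger_gap: -0.0004
finger_force: 0.1
```

Call:
step_arm([
  [[0,1,0,0,0,0,1],[0,2,0,0,0,0,1],[0,3,0,0,0,0,1],[0,4,0,0,0,0,1],[0,5,0,0,0,0,1]],
])

```text
time_s: 12.8
eef_pos: [0.6363, 0.022, 0.0669]
tcp_rot: [-0.0, 0.654, 0.756, -0.001]
contact_force: [-0.5, 0.3, -1.2]
finger_gap: -0.0001
finger_force: 0.0
```

```bash
python3 - <<'E'
from h import *
s=manip.observe();print(s['time_s'],s['eef_pos'],s['contact_force'],rel(*target(0,.02,.068)))
E
```

```text
12.8 [0.6363493  0.02195668 0.06688956] [-0.50582238  0.27645219 -1.17140573] (array([ 0.5,  0.8, -1.1]), array([-0.0013,  0.0002, -0.0061]))
```

Contact is lost near the rest position. I'll back off and lift clear, then check.

Call:
step_arm([
  [[0,5,0,0,0,0,1],[0,12,0,0,0,0,1],[0,20,0,0,0,0,1],[0,28,0,0,0,0,1],[0,35,0,0,0,0,1]],
])

```text
time_s: 13.22
eef_pos: [0.6725, 0.0275, 0.0673]
tcp_rot: [0.0, 0.654, 0.756, 0.0]
contact_force: [0.6, -0.8, 0.3]
finger_gap: -0.0002
finger_force: 0.0
```

Call:
step_arm([
  [[0,0,-20,0,0,0,1],[0,0,-50,0,0,0,1],[0,0,-80,0,0,0,1],[0,0,-110,0,0,0,1],[0,0,-130,0,0,0,1]],
])

```text
time_s: 13.63
eef_pos: [0.673, 0.0279, 0.201]
tcp_rot: [0.001, 0.654, 0.756, 0.002]
contact_force: [0.7, 0.1, 1.2]
finger_gap: 0.0
finger_force: 0.0
```

Call:
step_arm([
  [[-20,0,0,0,0,0,1],[-50,0,0,0,0,0,1],[-80,0,0,0,0,0,1],[-110,0,0,0,0,0,1],[-130,0,0,0,0,0,1]],
])

```text
time_s: 14.05
eef_pos: [0.6908, -0.1061, 0.1971]
tcp_rot: [0.001, 0.656, 0.755, -0.001]
contact_force: [0.2, -2.0, 0.1]
finger_gap: 0.0001
finger_force: 0.0
```

```bash
python3 - <<'E'
from h import *
s=manip.observe();print(s['time_s'],s['eef_pos'],s['contact_force'])
im,d=snap('side'); cv2.imwrite('pics/f.png',im)
E
```

```text
14.05 [ 0.69075178 -0.10614116  0.19714378] [ 0.23458097 -1.99433255  0.07423395]
```

View pics/f.png

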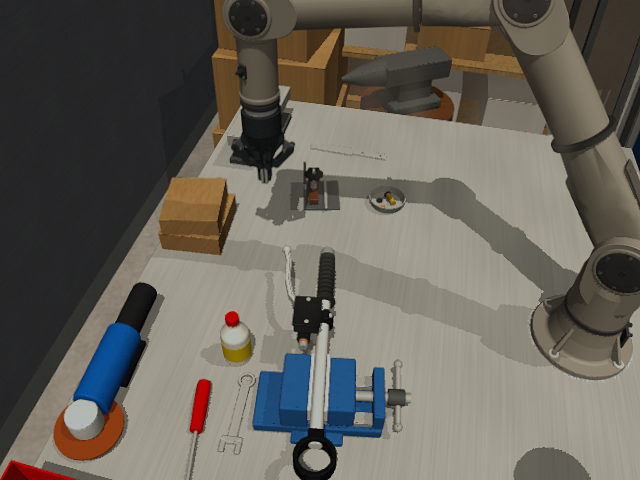

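The lever is back out, with its ball at (287,250) as at the start. All the loose things are where they were: bottle (236,340), spanner (240,413), dish (387,199), jig (315,190). The gripper is clear of everything, so I'm handing the job in.

```bash
python3 -c "
from cell import order
print(order.close_job())"
```

```text
the job is handed in; nothing more can be done
None
```

I pressed the lever to its firm stop and held it there at about 13 N for over 3 s with no sink, then eased it back out and moved clear; nothing else on the bench looks moved, and the job is handed in (no verdict came back).

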